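# Seat a soil specimen under the press and hold the load

## Robot

A 7-joint arm with a two-finger parallel gripper is mounted at the origin on the work surface. World frame = base frame: x ahead of the robot, y to its left, z up, the work surface at z = 0. Lengths are in m, angles in degrees, forces in N, time in s.
With the tool pointing down it reaches from about 0.375 to 0.925 m from the base axis. Payload 3.1 kg.
Tool frame: the origin (TCP) lies midway between the tips of the shut fingers; the grasp point (between the pads) lies 19 mm behind it; z points along the fingers, y is the line along which they close (so a half turn about z gives the same grasp; the last joint's range is limited). The gripper opens to 85 mm and grips with 20 to 120 N. Pads are 22 mm wide; open, the fingers measure 114 mm over their backs; the gripper's body (76 mm by 85 mm) begins 54 mm behind the grasp point. The pads swing forward as they close: fully open they stand 13 mm farther back than shut.
Start: joints at [58.625, 21.939, 2.515, 91.553, -1.026, 66.532, -2.859], TCP at [0.283, -0.585, 0.231] pointing down, gripper open.
Joint ranges: [-149.38, 149.38], [-23.57, 123.04], [-84.95, 90], [0, 143.3], [-89.99, 269.99], [3.08, 112.72], [-163.45, 163.45]. Speed limits (degrees/s): [159.86, 159.86, 180, 180, 180, 180, 180].

## Interface

Orientations are given as a 3x3 rotation matrix whose columns are the frame's x, y, z axes.
In Python, from station import reach, move_straight, movej, command_gripper, pause, ik, sense, grab_frame, get_calibration, Unreachable, job_done, cut_out, pinpoint gives the robot as it stands. Calls block until the motion is done:
- reach(position, orientation): joint-space move of the TCP to a pose.
- move_straight(position, ori=None, max_speed=0.15, force_limit=None): straight line of the TCP; ori=None keeps the orientation; max_speed is the mean speed in m/s. With force_limit (N) it stops when the force on the tool has changed by that much, and returns True; else False.
- movej(angles): joint-space move.
- command_gripper(opening, newtons=None): finger opening in m; newtons is the grip in N (None keeps the last); returns when the fingers have stopped.
- pause(seconds).
- ik(position, orientation): joint angles nearest the present ones, or None.
- sense(): the state.
- grab_frame(name): name is "scene" or "top" or "wrist"; returns the picture (420x560x3 uint8, red, green, blue); there is no depth.
- get_calibration(name): a dict with "fx", "fy", "cx", "cy" (pixels), "pose" (4x4, takes a point from camera to world coordinates). Camera axes: x right, y down, z forward; pixel columns grow to the right and rows downward; lengths in m; the calibration is good to about 2 mm. A picture is of the moment at which its call begins: read the wrist's pose just before it. get_calibration takes no time and is no camera call; for the wrist camera it gives the pose at the moment of the call.
A pose or a line that the arm cannot do raises Unreachable and nothing moves.
- job_done(): hands the job in; it is judged then, once.
Trained networks look in the newest picture that a camera, given by its name, has taken for a name from the list of things; names that differ only in an ending like _2 or _b are one class to them, and where a whole thing is asked for, a point or a joint stands for the part that bears it (a point fixed in the world has none). Each returns a list of dicts, best first, with "conf" (0 to 1); they miss things now and then, are a little off and sometimes report something else, mostly with a low value. They report only what shows in the picture. A call takes as long as a camera call.
- cut_out(name, camera): "mask" (420x560 bool, what is visible of it) and "bbox" ([left, top, right, bottom] in pixels, round what is visible of it).
- pinpoint(name, camera): "pixel" ([column, row] in pixels: a listed point, or the origin of a listed thing).
The state is a dict: "t": time; "joint_positions": joint angles; "qvel": joint speeds; "tau": joint torques, N m; "eef_pos": TCP position; "tcp_rot": TCP orientation; "ft_force": force on the tool from outside, world axes, zero at the start; "ft_torque": the same for the moment, N m; "width": finger opening in m; "finger_force": force on a finger pad.
Only numpy, scipy, OpenCV 4.12 (cv2) and the standard library are available. Lean on these libraries where they do the work, as an engineer would, in place of code of your own. Each camera call takes 0.05 s, during which the arm holds its last target. There are 200 camera calls.

## Task

Slide the press carriage (the one with the blue handle) fully home against the red stop, so that the specimen sits under the load foot. Then push the black spring-loaded knob down until the orange collar under it is level with the middle of the green band on the white post (15 mm of travel), keep it there for at least three seconds, and finish while still holding it down, without letting go. Do not push the knob before the carriage is home, and leave the tins and calipers where they are.

Things in the scene. Friction and masses are not known exactly. Their poses are not given: they have to be found in the camera images.
- press: fixed press; grey base 200 x 400 x 16 mm (x, y, z), origin under its centre, on the bench, turned up to 0.4 rad. Rails run along its y. A bridge at y = -130 mm (columns at x = -82 and +82 mm, beam 34 mm wide in y, top 143 mm above the bench) carries the load foot and the spring plunger, whose upright axis is at x = 0, y = -130 mm. The red stop is at the -y end: the carriage moves in press -y to it
- carriage (a joint): position of the aluminium carriage (with the steel specimen ring on it) along the rails: 0 = fully out (towards press +y), 0.150 m = fully home against the stop, specimen under the load foot. It starts between 0 and 0.08. It drags with about 2.5 N of friction and stays where it is left
- handle_top (a point): centre of the top face, 92 mm above the bench, of the blue handle: a square post 22 x 22 mm, 56 mm tall, upright on the outer end of the carriage, 140 mm in press +y from the specimen's centre, its sides parallel to the axes of the press. At home it stands at y = +10 mm of the press, on its centre line
- knob (a joint): downward travel of the spring plunger: 0 = released, 0.024 m = bottomed; 0.015 = orange collar at the middle of the green band. It begins to move at 4 N and the spring adds 0.45 N per mm (10.8 N at 15 mm); it springs back up when let go
- knob_top (a point): centre of the flat top face, 210 mm above the bench when released, of the black round knob on the plunger, 42 mm diameter, 20 mm tall. The orange collar, a disc of 42 mm diameter and 3 mm thick, is fixed to the stem with its mid-plane 30 mm under this point and moves with the knob
- band (a point): centre of the green band, 8 mm high, 165 mm above the bench, on the fixed white scale post (10 x 14 mm, top 185 mm above the bench) that stands on the beam 34 mm in press +x from the plunger's axis
- tin_a: bystander: loose aluminium tin filled with soil, 68 mm diameter, 42 mm tall; origin at the centre of its underside
- tin_b: bystander: loose aluminium tin filled with soil, 72 mm diameter, 34 mm tall; origin at the centre of its underside
- tin_c: bystander: loose aluminium tin filled with soil, 64 mm diameter, 50 mm tall; origin at the centre of its underside
- calipers: bystander: loose steel calipers with a black readout, 200 mm long in y, up to 12 mm thick, lying flat; origin at the underside of the middle of the beam, jaws (57 mm wide over all) to +x at the -y end

How it is judged:
By the outcome, as a careful person would: the job done as asked, in the order asked, and still so for the second after the job is handed in, while the arm keeps its last pose, push and grip.
It also fails if it takes over 61 s, if anything falls off the work surface, if the arm or the gripper's body presses on something with over 40 N, if the wrist force passes 120 N, or if a joint passes its speed limit or range.

## Working session

There is one attempt and no reset: what is moved stays moved. The work goes in short steps, each a Python script; the robot and the scene stay as the last script left them, time stands still between calls to the robot, and variables do not carry over. Pictures are saved under pics/ and viewed, at most 10 in all, crops included, and the job is handed in when it is done.

```bash
mkdir -p pics; cat > h.py <<'E'
import numpy as np, cv2
from station import *
def ray(cam,px):
    c=get_calibration(cam);P=np.array(c["pose"])
    d=P[:3,:3]@np.array([(px[0]-c["cx"])/c["fx"],(px[1]-c["cy"])/c["fy"],1]);return P[:3,3],d
def at_z(cam,px,z):
    o,d=ray(cam,px);return o+d*(z-o[2])/d[2]
def proj(cam,p):
    c=get_calibration(cam);P=np.array(c["pose"]);q=P[:3,:3].T@(np.array(p)-P[:3,3])
    return [c["fx"]*q[0]/q[2]+c["cx"],c["fy"]*q[1]/q[2]+c["cy"]]
def snap(cam,fn=None):
    f=grab_frame(cam)
    if fn: cv2.imwrite("pics/"+fn,f[:,:,::-1])
    return f
E
python3 - <<'E'
from h import *
np.set_printoptions(precision=3,suppress=True)
ims=[]
for c in("scene","top"):
    ims.append(snap(c,c+"0.png")); print(c,np.array(get_calibration(c)["pose"])[:3,3])
    for n,z in(("handle_top",.092),("knob_top",.21),("band",.165),("press",0),("tin_a",0),("calipers",0)):
        for r in pinpoint(n,c)[:3]: print(c,n,round(r["conf"],2),np.round(r["pixel"],1),at_z(c,r["pixel"],z))
print(sense()["t"],sense()["ft_force"])
E
```

```text
scene [1.053 0.87  0.857]
scene handle_top 0.63 [268.2 247.1] [0.587 0.076 0.092]
scene knob_top 0.7 [223.  150.6] [ 0.563 -0.177  0.21 ]
scene band 0.72 [215.2 171.9] [ 0.593 -0.165  0.165]
scene press 0.94 [246.1 248.1] [ 0.58  -0.045  0.   ]
scene tin_a 0.87 [201.9 293.2] [0.743 0.041 0.   ]
scene tin_a 0.83 [168.2 237.4] [ 0.73  -0.189  0.   ]
scene tin_a 0.73 [320.  250.7] [0.43  0.061 0.   ]
scene calipers 0.89 [295.9 312.7] [ 0.595  0.203 -0.   ]
scene calipers 0.31 [224.7 152.3] [ 0.404 -0.504  0.   ]
top [0.393 0.079 1.059]
top handle_top 0.81 [254.7 202.7] [0.591 0.069 0.092]
top knob_top 0.93 [394.1 203. ] [ 0.567 -0.172  0.21 ]
top band 0.77 [386.4 189.9] [ 0.6   -0.173  0.165]
top press 0.9 [304.6 219.3] [ 0.573 -0.039  0.   ]
top tin_a 0.81 [269.5 142.5] [0.745 0.035 0.   ]
top tin_a 0.68 [255.6 283.1] [0.438 0.066 0.   ]
top tin_a 0.66 [371.2 151.6] [ 0.725 -0.19   0.   ]
top calipers 0.82 [196.1 208.4] [0.597 0.193 0.   ]
0.7 [ 0.369 -0.455 -0.397]
```

```bash
ls pics
```

```text
scene0.png
top0.png
```

View pics/scene0.png

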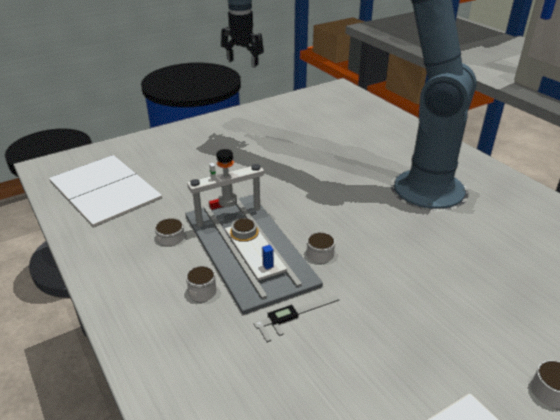

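View pics/top0.png

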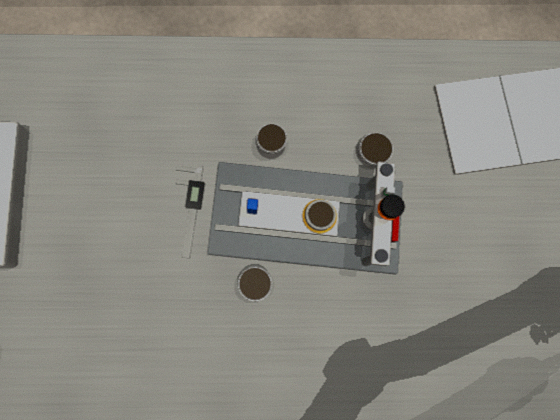

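```bash
cat >> h.py <<'E'
from scipy.optimize import least_squares
def frame(v):
    c,s=np.cos(v[2]),np.sin(v[2]);R=np.array([[c,-s,0],[s,c,0],[0,0,1]]);o=np.array([v[0],v[1],0])
    return lambda p:o+R@np.array(p,float), R
E
python3 - <<'E'
from h import *
np.set_printoptions(precision=4,suppress=True)
obs=[]
for c in("scene","top"):
    snap(c)
    for n in("handle_top","knob_top","band","press"):
        r=pinpoint(n,c)
        if r and r[0]["conf"]>.5: obs.append((c,n,np.array(r[0]["pixel"])))
def res(v):
    T,_=frame(v);P=dict(handle_top=T([0,.16-v[3],.092]),knob_top=T([0,-.13,.21]),band=T([.034,-.13,.165]),press=T([0,0,0]))
    return np.concatenate([np.array(proj(c,P[n]))-q for c,n,q in obs])
s=least_squares(res,[.577,-.042,-.09,.04],loss="soft_l1",x_scale=[.01,.01,.01,.01]);v=s.x
print(v,np.degrees(v[2]));print([(c,n) for c,n,_ in obs],res(v).reshape(-1,2))
np.save("v.npy",v);T,R=frame(v)
print("knob",T([0,-.13,.21]),"handle",T([0,.16-v[3],.092]))
for sg in(1,-1):
    O=np.column_stack([sg*R[:,0],-sg*R[:,1],[0,0,-1]])
    for p in([0,.21-v[3],.3],[0,.21-v[3],.06],[0,.03,.06],[0,-.13,.3],[0,-.13,.195]):print(sg,ik(T(p),O))
print(sense()["tcp_rot"])
E
```

```text
[ 0.5766 -0.0421 -0.0856  0.0494] -4.903096964950419
[('scene', 'handle_top'), ('scene', 'knob_top'), ('scene', 'band'), ('scene', 'press'), ('top', 'handle_top'), ('top', 'knob_top'), ('top', 'band'), ('top', 'press')] [[-0.3067 -1.6891]
 [ 1.6967  2.0832]
 [-5.1008 -2.213 ]
 [ 3.0614 -2.5505]
 [-0.6587  0.1299]
 [-0.5259  0.4498]
 [ 0.9862 -0.6614]
 [-0.3291 -3.5556]]
knob [ 0.5655 -0.1716  0.21  ] handle [0.586  0.0681 0.092 ]
1 [  13.5959   17.2497  -35.0933   92.3704   10.2352   73.6251 -118.0843]
1 [   6.7323   31.3022  -27.2908  104.0622   18.3871   49.0431 -124.2524]
1 [  10.2605   27.3967  -15.8333  107.7488   10.019    46.1897 -105.7481]
1 [ 22.3274  13.1637 -11.0733  94.8483   2.6324  72.2424 -84.1683]
1 [ 21.1969  18.0859  -9.9072 101.5171   3.5116  60.6955 -84.8534]
-1 [ 19.8115  18.9522 -43.2417  92.091   13.3645  74.2795  59.5737]
-1 [ 15.4939  34.3881 -38.7474 103.6402  26.8572  51.4881  49.5751]
-1 [ 24.6535  30.7339 -33.6445 107.0442  22.1057  48.799   65.0003]
-1 [ 39.296   15.3104 -31.4439  94.0238   8.2816  72.9984  91.4257]
-1 [ 39.0543  20.7664 -31.6512 100.6351  12.1625  62.0176  88.4183]
[[ 0.9005  0.4348  0.    ]
 [ 0.4348 -0.9005  0.    ]
 [ 0.     -0.     -1.    ]]
```

```bash
python3 - <<'E'
from h import *
np.set_printoptions(precision=4,suppress=True)
v=np.load("v.npy");T,R=frame(v)
O=np.column_stack([R[:,0],-R[:,1],[0,0,-1]])
command_gripper(0)
p=sense()["eef_pos"]; move_straight([p[0],p[1],.33],max_speed=.3)
y0=.16-v[3]+.05
reach(T([0,y0,.32]),O)
move_straight(T([0,y0,.06]),max_speed=.15)
s=sense();print("down",s["t"],s["eef_pos"],s["ft_force"])
snap("top","top1.png")
print("hit",move_straight(T([0,.015,.06]),max_speed=.05,force_limit=15))
s=sense();print(s["t"],R.T@(s["eef_pos"]-T([0,0,0])),R.T@s["ft_force"])
snap("top","top2.png")
for n in("handle_top",):
    for r in pinpoint(n,"top")[:1]: print(r["conf"],R.T@(at_z("top",r["pixel"],.092)-T([0,0,0])))
a=cv2.imread("pics/top1.png")[120:300,170:430];b=cv2.imread("pics/top2.png")[120:300,170:430]
cv2.imwrite("pics/c12.png",cv2.resize(np.vstack([a,b]),None,fx=1.65,fy=1.65,interpolation=3))
E
```

```text
down 7.0333 [0.5911 0.1182 0.061 ] [ 0.0422 -0.7753  0.0724]
hit True
9.3417 [-0.0006  0.0373  0.0596] [ 0.7743  0.6326 -0.0325]
0.81 [0.0046 0.0087 0.092 ]
```

View pics/c12.png

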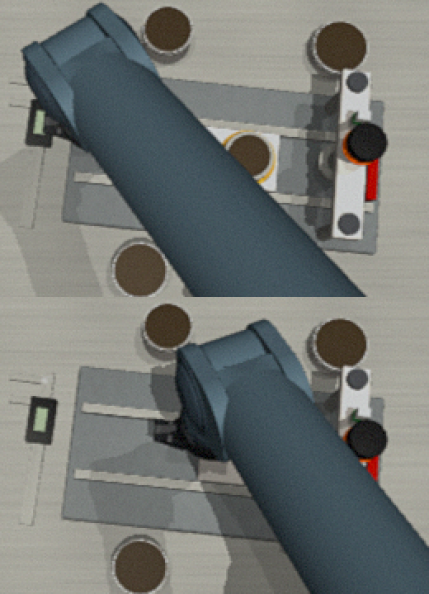

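```bash
python3 - <<'E'
from h import *
np.set_printoptions(precision=4,suppress=True)
v=np.load("v.npy");T,R=frame(v)
loc=lambda:R.T@(sense()["eef_pos"]-T([0,0,0]))
for k in range(2):
    print("hit",move_straight(T([0,.022,.06]),max_speed=.02,force_limit=12),sense()["t"],loc(),R.T@sense()["ft_force"])
# back off, rise, look
p=loc();move_straight(T([0,p[1]+.03,.06]),max_speed=.15);move_straight(T([0,p[1]+.03,.30]),max_speed=.25)
O=np.column_stack([R[:,0],-R[:,1],[0,0,-1]])
reach(T([0,-.13,.27]),O)
print(sense()["t"],loc(),sense()["ft_force"])
f=snap("scene","s3.png")
for c in("scene","top"):
    if c=="top": snap(c)
    for n,z in(("handle_top",.092),("knob_top",.21)):
        for r in pinpoint(n,c)[:1]: print(c,n,r["conf"],R.T@(at_z(c,r["pixel"],z)-T([0,0,0])))
a=f[110:310,130:350,::-1];cv2.imwrite("pics/s3c.png",cv2.resize(a,None,fx=2.9,fy=2.9,interpolation=2))
w=snap("wrist","w3.png")
for n,z in(("handle_top",.092),("knob_top",.21),("band",.165)):
    for r in pinpoint(n,"wrist")[:1]: print("wrist",n,r["conf"],r["pixel"],R.T@(at_z("wrist",r["pixel"],z)-T([0,0,0])))
E
```

```text
hit True 9.9667 [-0.0031  0.0377  0.0583] [0.1626 1.6052 0.5012]
hit True 10.45 [-0.0037  0.0381  0.058 ] [ 0.4351  0.8071 -0.0657]
12.725 [ 0.0001 -0.1274  0.2696] [ 0.5472  0.5717 -0.8762]
scene handle_top 0.78 [-0.0028  0.0078  0.092 ]
scene knob_top 0.87 [-0.0088 -0.1348  0.21  ]
top handle_top 0.95 [0.0018 0.0107 0.092 ]
top knob_top 0.72 [-0.0379  0.0197  0.21  ]
wrist handle_top 0.92 [125.2, 182.3] [-0.0009  0.011   0.092 ]
wrist knob_top 0.87 [275.4, 229.0] [-0.0025 -0.1283  0.21  ]
wrist band 0.76 [280.0, 161.1] [ 0.0313 -0.1317  0.165 ]
```

View pics/s3c.png

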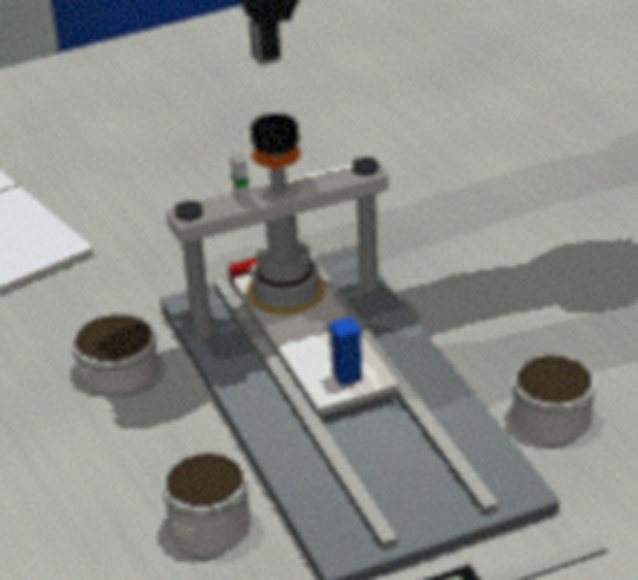

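View pics/w3.png

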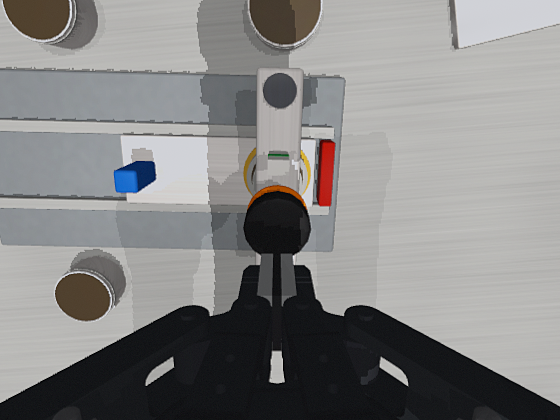

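```bash
python3 - <<'E'
from h import *
np.set_printoptions(precision=4,suppress=True)
v=np.load("v.npy");T,R=frame(v)
loc=lambda:R.T@(sense()["eef_pos"]-T([0,0,0]))
x,y=-.002,-.129
move_straight(T([x,y,.222]),max_speed=.08);pause(.3)
f0=sense()["ft_force"][2];print(loc(),f0)
print(move_straight(T([x,y,.200]),max_speed=.015,force_limit=3))
print(loc(),sense()["ft_force"][2]-f0)
pause(.3);print(loc(),sense()["ft_force"][2]-f0,sense()["t"])
E
```

```text
[-0.0016 -0.1291  0.2226] -0.22731874156192278
True
[-0.0021 -0.129   0.2089] 3.9460375751326064
[-0.0021 -0.129   0.2088] 3.7792685272168023 15.475
```

```bash
python3 - <<'E'
from h import *
np.set_printoptions(precision=4,suppress=True)
v=np.load("v.npy");T,R=frame(v)
loc=lambda:R.T@(sense()["eef_pos"]-T([0,0,0]))
x,y=-.002,-.129;f0=-.23
cmd=.1945
for k in range(3):
    move_straight(T([x,y,cmd]),max_speed=.02);pause(.4)
    z=loc()[2];print(cmd,loc(),np.mean([(sense()["ft_force"][2]-f0,pause(.02))[0] for _ in range(8)]))
    if abs(z-.1940)<.0004:break
    cmd+=.1940-z
f=snap("scene")
for n in("knob_top","band"):
    for r in pinpoint(n,"scene")[:1]: print(n,r["conf"],r["pixel"])
print([proj("scene",T(p)) for p in([0,-.13,.195],[.034,-.13,.165],[0,-.13,.165])])
cv2.imwrite("pics/s4c.png",cv2.resize(f[130:200,180:270,::-1],None,fx=7,fy=7,interpolation=2))
cv2.imwrite("pics/w4.png",snap("wrist")[:,:,::-1])
print(sense()["t"])
E
```

```text
0.1945 [-0.002  -0.129   0.1957] 9.877921558961578
0.19278403695464214 [-0.002  -0.129   0.1942] 10.271818039787822
knob_top 0.5 [225.5, 157.5]
band 0.84 [213.7, 171.8]
[[np.float64(223.3866921725012), np.float64(157.1278997054269)], [np.float64(211.3992213828614), np.float64(170.88699147548462)], [np.float64(224.15087938919456), np.float64(167.60155733728834)]]
17.825
```

View pics/s4c.png

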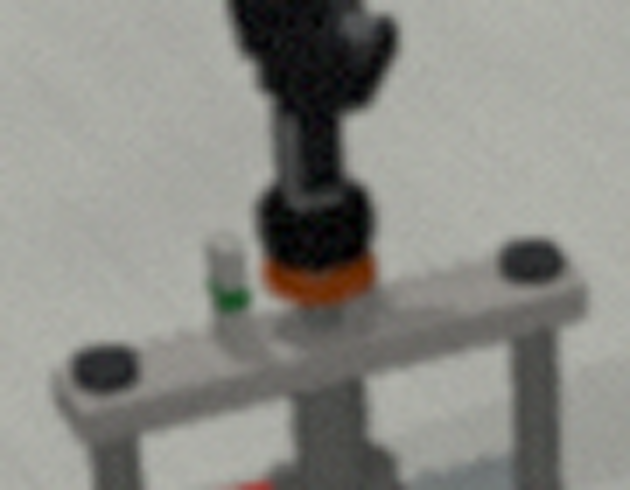

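```bash
python3 - <<'E'
from h import *
v=np.load("v.npy");T,R=frame(v)
def cen(f):
    f=f[140:185,205:245].astype(float);w=np.clip(f[:,:,0]-f[:,:,2]-45,0,None);w[:,:0]=0
    g=w.sum();r,c=np.indices(w.shape);return (w*c).sum()/g+205,(w*r).sum()/g+140,g
fs=[cv2.imread("pics/scene0.png")[:,:,::-1],cv2.imread("pics/s3.png")[:,:,::-1]]
A=np.array([cen(f) for f in fs]);B=np.array([cen(snap("scene")) for _ in range(6)])
print(A,B.mean(0),B.std(0))
d=B.mean(0)[1]-A[:,1].mean()
g=lambda z:proj("scene",T([.0,-.13,z]))[1]
for k in(.013,.014,.015,.016):print(k,g(.18-k)-g(.18))
print("shift",d); s=sense();print(s["t"],s["eef_pos"],s["ft_force"])
E
```

```text
[[ 226.04578238  164.10567576 3189.        ]
 [ 224.62251392  164.34208433 2514.        ]] [ 225.18754379  170.05738938 2585.5       ] [3.57570562e-02 1.19936112e-02 1.88569174e+01]
0.013 4.511881475301351
0.014 4.856768211413112
0.015 5.201345463125591
0.016 5.545613646825956
shift 5.833509333733986
18.125 [ 0.56350159 -0.17046792  0.19416872] [-2.05706586  0.59054969  9.74887401]
```

```bash
python3 - <<'E'
from h import *
v=np.load("v.npy");T,R=frame(v)
def row(f):
    f=f.astype(float);q=(f[:,:,0]-f[:,:,2])/(f.sum(2)+20)
    return q[150:180,221:228].mean(1)
fs=[cv2.imread("pics/scene0.png")[:,:,::-1],cv2.imread("pics/s3.png")[:,:,::-1],np.mean([snap("scene") for _ in range(6)],0)]
P=[row(f) for f in fs]
for i in range(30):print(150+i,*[round(p[i],2) for p in P])
u=np.arange(30)
def shift(a,b):
    f=lambda s:np.interp(u-s[0],u,a)*s[1]-b
    return min((least_squares(f,[k,1]) for k in(4,5,6)),key=lambda r:r.cost).x
print(shift(P[0],P[2]),shift(P[1],P[2]))
print(sense()["t"])
E
```

```text
150 -0.02 -0.01 -0.02
151 0.0 -0.06 -0.03
152 -0.01 -0.02 -0.02
153 -0.01 0.01 -0.01
154 0.0 -0.0 -0.02
155 -0.0 -0.05 -0.03
156 0.01 -0.03 -0.02
157 -0.07 -0.02 -0.0
158 0.02 -0.0 -0.0
159 -0.01 0.02 -0.0
160 -0.08 -0.04 -0.03
161 0.06 0.02 -0.0
162 0.19 0.17 -0.01
163 0.26 0.29 -0.01
164 0.47 0.45 -0.01
165 0.54 0.53 -0.05
166 0.49 0.5 -0.03
167 0.26 0.26 0.09
168 0.07 0.07 0.32
169 0.01 0.01 0.39
170 0.01 0.01 0.51
171 0.0 0.01 0.54
172 0.01 0.01 0.42
173 0.01 0.01 0.21
174 0.01 0.01 0.04
175 0.01 0.01 0.01
176 0.01 0.01 0.01
177 0.01 0.01 0.01
178 0.01 0.02 0.02
179 0.02 0.02 0.02
[5.55982827 1.07337959] [5.4958959  1.07935656]
18.425
```

```bash
python3 - <<'E'
from h import *
for k in range(5):
    pause(.9);s=sense();print(round(s["t"],2),s["eef_pos"],np.mean([(sense()["ft_force"][2],pause(.02))[0] for _ in range(8)]))
v=np.load("v.npy");T,R=frame(v);snap("scene")
for r in pinpoint("handle_top","scene")[:1]: print(r["conf"],R.T@(at_z("scene",r["pixel"],.092)-T([0,0,0])))
print(job_done())
E
```

```text
19.32 [ 0.56349605 -0.17042444  0.19413175] 9.851770621846075
20.36 [ 0.56352716 -0.17044516  0.19415657] 10.160030687970295
21.39 [ 0.56351801 -0.17040702  0.19416172] 10.214524264191576
22.43 [ 0.56349021 -0.17042345  0.19411862] 9.965436807659078
23.46 [ 0.56350084 -0.17043946  0.19415788] 10.409270106269384
0.81 [-0.00229277  0.01067821  0.092     ]
the job is handed in; nothing more can be done
None
```

I handed the job in with the carriage home against the red stop and the knob still held down; it had been down about 6 s, at about 15 mm of travel (estimates from force, contact height and camera range from 14 to 16 mm).

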